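# Press a sample tin's lid home with the bench clamp and release it

## Task

Slide the lidded tin along the bench, upright, into the V-stop under the clamp's foot, then pump the clamp's trigger until the foot has pressed the tin's lid fully home. After that press the release tab so that the jaw springs all the way back up, and leave the closed tin standing there. Only the clamp may press on the lid, never the hand; leave the bottles and the beaker alone.

Things in the scene. Friction and masses are not known exactly. Their poses are not given: they have to be found in the camera images.
- clamp: Upright grey-and-steel quick clamp fixed to the bench: base plate 100 x 100 mm, two cheeks 100 mm high, between them a toothed steel bar up to 207 mm high. Origin: foot of the bar, bench height. +x points along trigger and handle, -x into the throat where the tin goes (open to -x and both sides, V-stop blocks 36 mm high at its +x end), -y to the release tab, +z up.
- stop_spot (a point): Where the centre of the tin (half-way up, 50 mm above the bench) is when the tin stands against both blocks of the V-stop, straight under the foot: 100 mm from the bar along the clamp's -x.
- tin_mid (a point): Centre, half-way up, of the loose round tin: 100 mm diameter, body 100 mm high (the rim is 50 mm above this point), about 0.5 kg, standing on the bench with a paper band. The lid, 86 mm wide and so narrower than the tin, stands proud above the rim.
- lid (a joint): How far the press-in lid has gone down, m: about 0 = standing proud (top 16 mm above the tin's rim), 0.012 = fully home (end stop; the lid's 4 mm flange lies on the rim). Moving it takes about 7 N and it stays where it is.
- lid_plate: The lid's round steel flange, 86 mm diameter, 4 mm thick. Origin: centre of its underside.
- bar (a joint): How far the clamp's bar, with its jaw arm and foot, has walked down, m: 0 = fully up, 0.064 = lowest. A spring draws it up; the ratchet holds it in steps of 7 mm. With the tin in its place the foot meets a proud lid at about 0.035 and a lid that is home at about 0.047; after that only the sprung foot gives way.
- foot: Round rubber foot, 32 mm wide, on a sprung stem under the jaw arm's end, over stop_spot. Origin: centre of its underside, 150 mm above the bench with the bar fully up; it yields up to 12 mm (2.5 N per mm). The arm is 24 mm wide, its underside 28 mm above the foot's, and reaches 10 mm past the foot's centre along the clamp's -x.
- trigger (a joint): Angle of the trigger, rad: 0 = up, at rest, 0.38 = fully down. It springs back. Each full stroke walks the bar down one or two 7 mm steps; let it come right up between strokes, and before releasing. About 3 to 12 N at the pad while the foot is free, to about 20 N while pressing the lid; once the lid is home it gets stiff and may stop short.
- trigger_pad (a point): Point on the trigger's upper face to press straight down, 105 mm from the bar along the clamp's +x. The trigger is a black paddle 58 mm wide and 86 mm long along the clamp's x; this point is 31 mm from its outer end. A full stroke lowers it 56 mm, from 119 to about 63 mm above the bench. Below it is a fixed black handle.
- release (a joint): Angle of the release tab, rad: 0 = at rest, 0.24 = fully pressed. It springs back. Pressed past about 0.15 it frees the bar, which then rises by itself in about half a second while the tab is held.
- release_tab (a point): Point on the upper face of the release tab to press straight down: a flat steel paddle 44 x 50 mm at the end of two thin arms, 85 mm from the bar along the clamp's -y, 112 mm above the bench at rest; it goes down by 27 mm and takes 2 to 8 N.
- green_bottle: Bystander: loose corked green glass bottle, 68 mm diameter, 200 mm high. Origin: centre of its underside.
- sample_bottle: Bystander: loose amber sample bottle, 64 mm diameter, 170 mm high. Origin: centre of its underside.
- beaker: Bystander: loose glass beaker, 76 mm diameter, 95 mm high. Origin: centre of its underside.
Mind the look-alikes: they are no part of the job. What is shaped like the part that bears tin_mid but red is not meant.

How it is judged:
By the outcome, as a careful person would: the job done as asked, in the order asked, and still so for the second after the job is handed in, with the robot touching nothing.
It also fails if it takes over 66 s, if anything falls off the work surface, if the arm or the gripper's body presses on something with over 40 N, if the wrist force passes 120 N, or if a joint passes its speed limit or range.

## Robot

A 6-joint arm with a two-finger parallel gripper is mounted at the origin on the work surface. World frame = base frame: x ahead of the robot, y to its left, z up, the work surface at z = 0. Lengths are in m, angles in rad, forces in N, time in s.
With the tool pointing down it reaches from about 0.425 to 1.125 m from the base axis. Payload 14.9 kg.
Tool frame: the origin (TCP) lies at the very end of the fingers, on their centre line; the grasp point (between the pads) lies 19 mm behind it (robot.hold_point_z is the z of the grasp point in the tool frame, in m); z points along the fingers, y is the direction in which the jaws open and shut (so a half turn about z gives the same grasp; the last joint's range is limited). The gripper opens to 91 mm and grips with 3 to 60 N. Pads are 32 mm wide; open, the fingers measure 118 mm over their backs; the gripper's body (76 mm by 178 mm) begins 60 mm behind the grasp point.
Start: joints at [1.248, 0.379, 1.734, -0, 1.028, -0.033], TCP at [0.2, 0.671, 0.214] pointing down, gripper open.
Joint ranges: [-2.77, 2.77], [-0.74, 2.19], [0, 2.66], [-1.06, 4.2], [0.31, 2.87], [-3.08, 3.08]. Speed limits (rad/s): [1.89, 1.89, 2.39, 3.14, 3.14, 3.14].

## Interface

Orientations are given as a unit quaternion [w, x, y, z].
In Python, from rig import robot gives the robot as it stands.
- The arm moves only by the tool drive_tool, never from a script. Its argument "targets" is one flat list of numbers, 7 for each row, row after row: the shift along the tool's x, y, z in mm, then the turn, a rotation vector about the tool's x, y, z in degrees, then the opening in per cent of the stroke, from 0 (shut) to 100 (fully open). In form: [x, y, z, wx, wy, wz, claw, x, y, z, wx, wy, wz, claw, ...]. A call has 1 to 12 rows; each row shifts and turns the commanded pose from where the row before left it, along the tool's axes as they then stand; what a row does not reach is not made up. A row lasts 1/8 s, in which the tool goes at most 62.5 mm and 10.7 degrees, less where a joint would pass 70% of its speed; a pose out of reach is approached as far as the arm can. A call is refused whole if a number of a shift passes 62.5 or a number of a turn 10.7, either way. A call with a gripper value outside its range is refused whole. The fingers move at their own pace and stop on an object; the grip force is fixed at half the most. Time passes only in rows, so rows that do not move let the fingers close. It gives the time, the measured TCP pose, the force and the opening at its end, in the units of the state.
- robot.state(): the state, without advancing time (a new reading comes with each control period).
- robot.read_camera(name): name is "scene" or "top" or "wrist"; returns (picture, depth): 400x640x3 uint8, red, green, blue; 400x640 float32, m along the optical axis (not along the pixel's ray), 0 where there is no reading.
- robot.calibration(name): a dict with "vfov" (degrees; the focal length in pixels is half the picture's height over the tangent of half this angle, whatever the lens; pixels are square), "cx", "cy" (the principal point, pixels), "view" (4x4, takes a point from world to camera coordinates); the wrist camera has in their place "mount" (4x4, takes a point from camera to tool coordinates, whose origin is the TCP and whose axes are the flange's). Camera axes: x right, y up, looking along -z (the intrinsics and any distortion apply to the point x, -y, -z); pixel columns grow to the right and rows downward; lengths in m; the calibration is good to about 2 mm. A picture is of the moment at which its call begins: read the wrist's pose just before it. calibration takes no time and is no camera call.
- robot.job_done(): hands the job in, once; it reports no verdict.
The state is a dict: "clock": time; "joints": joint angles; "joint_vel": joint speeds; "joint_torque": joint torques, N m; "tcp_pos": TCP position; "ee_rot": TCP orientation; "contact_force": force on the tool from outside, world axes, zero at the start; "wrist_torque": the same for the moment, N m; "opening": opening from 0.0 (shut) to 1.0 (fully open).
Only numpy, scipy, OpenCV 4.12 (cv2) and the standard library are available. Lean on these libraries where they do the work, as an engineer would, in place of code of your own. Each camera call takes 0.05 s, during which the arm holds its last target.

## Working session

There is one attempt and no reset: what is moved stays moved. The work goes in short steps, Python scripts to look and compute and a tool call to move; the robot and the scene stay as the last step left them, time stands still between calls to the robot, and variables do not carry over. Pictures are saved under pics/ and viewed, and the job is handed in when it is done.

Besides the shell and the picture viewer there is one more tool, called after "Request:" as name(argument=value, ...) on one line, values as JSON. drive_tool: Moves the arm, as the interface text tells. Its arguments: {"type":"object","properties":{"targets":{"type":"array"}},"required":["targets"]}

```bash
ls; mkdir -p pics; python3 - <<'E'
from rig import robot
import cv2,numpy as np
s=robot.state(); print(s)
for n in ("scene","top"):
    im,d=robot.read_camera(n); cv2.imwrite(f"pics/{n}0.png",im[:,:,::-1]); np.save(f"pics/{n}0.npy",d); np.save(f"pics/{n}0im.npy",im)
    print(n,robot.calibration(n))
print(robot.calibration("wrist"))
E
```

```text
pics
{'clock': 0.0, 'joints': array([ 1.24771290e+00,  3.79420081e-01,  1.73476515e+00, -8.77492941e-06,
        1.02847880e+00, -3.33133309e-02]), 'joint_vel': array([-0.00176897,  0.00086718, -0.00072787, -0.00131409, -0.00144663,
        0.00018429]), 'joint_torque': array([-6.38039228e-05, -7.63722038e+01, -4.34368193e+01,  6.51198719e-02,
        4.24245524e-02, -7.32909507e-05]), 'tcp_pos': array([0.19990671, 0.67044757, 0.21328794]), 'ee_rot': array([-9.12571384e-05,  1.44376417e-01,  9.89522695e-01, -5.27871318e-04]), 'contact_force': array([-0.2492583 ,  0.83716901, -0.84973238]), 'wrist_torque': array([ 0.03891129,  0.00188222, -0.0053526 ]), 'opening': 1.0004287837786985}
scene {'vfov': 46.067645646586236, 'cx': 318.667615653905, 'cy': 206.25517963669492, 'view': array([[-0.6724595 ,  0.73991674, -0.01792883,  0.30853965],
       [-0.56391287, -0.49651153,  0.65990801,  0.28502593],
       [ 0.47937511,  0.45387171,  0.75113246, -1.65864569],
       [ 0.        ,  0.        ,  0.        ,  1.        ]])}
top {'vfov': 51.05986861058716, 'cx': 317.57626708021655, 'cy': 197.01590526920967, 'view': array([[-1.31876431e-02, -9.99912510e-01,  1.02842632e-03,
         1.03999503e-01],
       [ 9.88290035e-01, -1.28779782e-02,  1.52042641e-01,
        -5.62495276e-01],
       [-1.52016095e-01,  3.02146756e-03,  9.88373400e-01,
        -1.17020609e+00],
       [ 0.00000000e+00,  0.00000000e+00,  0.00000000e+00,
         1.00000000e+00]])}
{'vfov': 63.967813256844416, 'cx': 318.66528214132546, 'cy': 196.1947486962202, 'mount': array([[-1.29195078e-04,  9.56484340e-01,  2.91783638e-01,
         8.23601032e-02],
       [ 9.99999955e-01,  2.02523583e-04, -2.21107545e-04,
        -5.36288893e-04],
       [-2.70578972e-04,  2.91783596e-01, -9.56484323e-01,
        -1.70696999e-01],
       [ 0.00000000e+00,  0.00000000e+00,  0.00000000e+00,
         1.00000000e+00]])}
```

View pics/scene0.png

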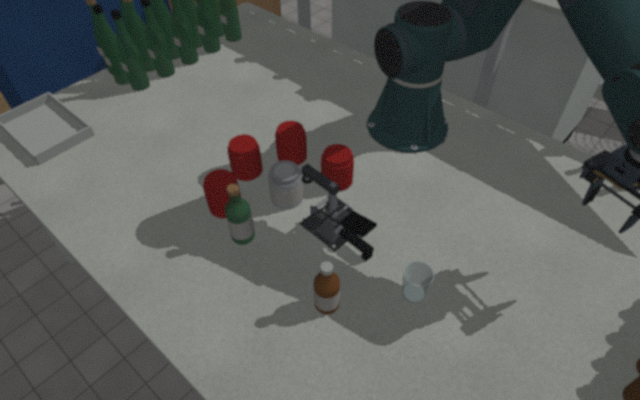

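View pics/top0.png

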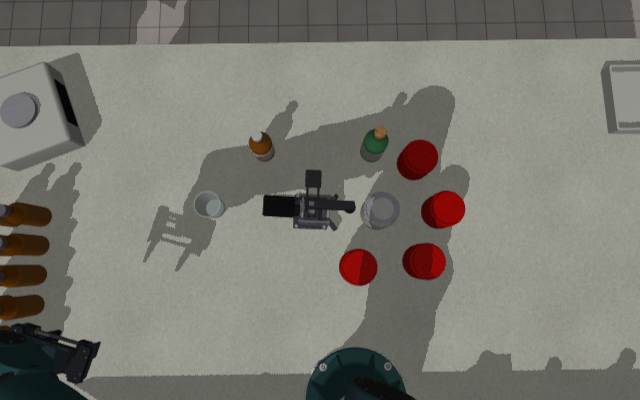

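The top view looks down with +x up and +y to the left. The clear grey tin is at about (381,210), with red look-alike tins at (417,160), (443,210), (424,262) and (358,267). The clamp bar is near (314,208), with its trigger at (280,206) to the left, release tab at (314,178) and foot at (349,207). Next I'll enlarge this and measure.

```bash
cat > h.py <<'E'
import numpy as np,cv2
from rig import robot
def ray(cam,u,v):
    c=robot.calibration(cam); f=200/np.tan(np.radians(c['vfov']/2))
    d=np.array([(u-c['cx'])/f,-(v-c['cy'])/f,-1.]); V=np.array(c['view']); R=V[:3,:3];t=V[:3,3]
    return -R.T@t, R.T@d
def onz(cam,u,v,z):
    o,d=ray(cam,u,v); return o+d*((z-o[2])/d[2])
def cloud(cam,dep):
    c=robot.calibration(cam); f=200/np.tan(np.radians(c['vfov']/2))
    v,u=np.mgrid[0:400,0:640].astype(float)
    P=np.stack([(u-c['cx'])/f*dep,-(v-c['cy'])/f*dep,-dep],-1); V=np.array(c['view'])
    return (P-V[:3,3])@V[:3,:3]
E
python3 - <<'E'
from h import *
im=np.load('pics/top0im.npy')[:,:,::-1]
cv2.imwrite('pics/topcrop.png',cv2.resize(im[130:300,240:480],None,fx=3.3,fy=3.3,interpolation=cv2.INTER_CUBIC))
im=np.load('pics/scene0im.npy')[:,:,::-1]
cv2.imwrite('pics/scenecrop.png',cv2.resize(im[110:290,190:400],None,fx=3.3,fy=3.3,interpolation=cv2.INTER_CUBIC))
P=cloud('top',np.load('pics/top0.npy'))
for u,v in [(381,208),(381,220),(349,207),(314,208),(280,206),(314,178),(443,210),(417,158),(424,262),(358,267),(500,300)]: print(u,v,P[v,u].round(3))
E
```

```text
381 208 [ 0.521 -0.075  0.112]
381 220 [ 0.488 -0.074  0.111]
349 207 [0.515 0.018 0.19 ]
314 208 [0.513 0.106 0.189]
280 206 [0.529 0.199 0.115]
314 178 [0.607 0.106 0.109]
443 210 [ 0.512 -0.242  0.117]
417 158 [ 0.658 -0.179  0.115]
424 262 [ 0.374 -0.184  0.114]
358 267 [ 0.363 -0.008  0.116]
500 300 [ 0.262 -0.428 -0.002]
```

View pics/topcrop.png

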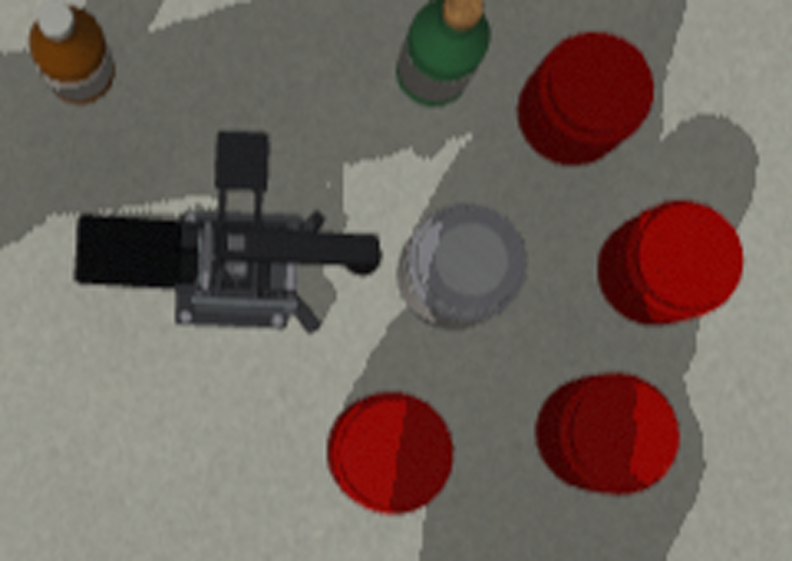

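View pics/scenecrop.png

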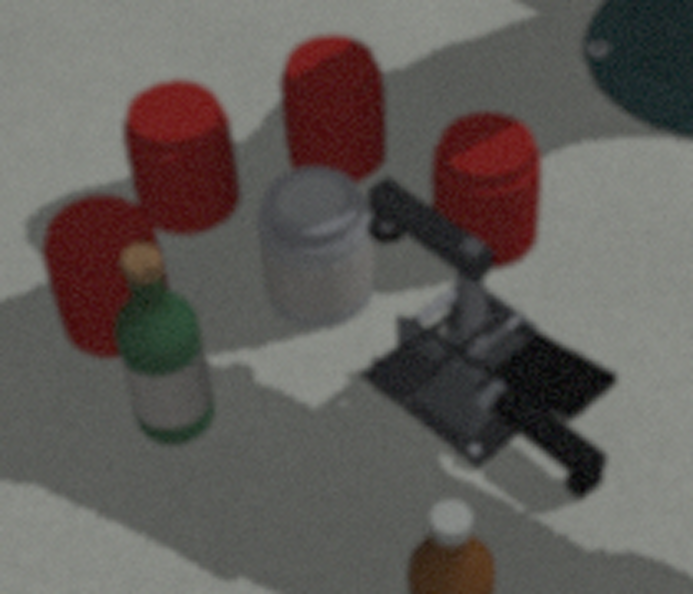

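```bash
python3 - <<'E'
from h import *
dep=np.load('pics/top0.npy');P=cloud('top',dep); im=np.load('pics/top0im.npy').astype(int)
X,Y,Z=P[...,0],P[...,1],P[...,2]; ok=dep>0
def circ(m,name):
    p=P[m]; uv=cv2.minEnclosingCircle(p[:,:2].astype(np.float32)); 
    lo=np.percentile(p,1,0);hi=np.percentile(p,99,0)
    print(name,len(p),'enc',np.round(uv[0],4),round(uv[1],4),'mean',p.mean(0).round(4),'mid',((lo+hi)/2).round(4),'ext',(hi-lo).round(4))
red=(im[...,0]>2*im[...,1]+20)
near=lambda x,y,r:(np.hypot(X-x,Y-y)<r)
circ(ok&near(.50,-.08,.075)&(Z>.104)&(Z<.125)&~red,'lid')
circ(ok&near(.50,-.08,.075)&(Z>.085)&~red,'tin top')
for x,y in [(.512,-.242),(.658,-.179),(.374,-.184),(.363,-.008)]: circ(ok&near(x,y,.09)&(Z>.092)&(Z<.125),'red')
arm=ok&(Z>.165)&near(.515,.06,.1); circ(arm,'arm')
for nm,m in [('arm',arm),('trig',ok&(Z>.1)&(Z<.135)&near(.525,.2,.075)&(Y>.15)),('tab',ok&(Z>.09)&(Z<.13)&near(.607,.106,.04))]:
    v,u=np.where(m); r=cv2.minAreaRect(P[m][:,:2].astype(np.float32)); print(nm,m.sum(),r,'mean',P[m].mean(0).round(4)); print(cv2.boxPoints(r).round(3).tolist())
# arm axis
p=P[arm][:,:2]; c=p.mean(0); w,V=np.linalg.eigh(np.cov((p-c).T)); print(c,V[:,1],np.degrees(np.arctan2(V[1,1],V[0,1])))
# base plate
m=ok&(Z>.003)&(Z<.02)&near(.52,.1,.1); r=cv2.minAreaRect(P[m][:,:2].astype(np.float32)); print('base',m.sum(),r)
for x,y,n in [(.66,-.06,'green'),(.66,.24,'amber'),(.53,.38,'beaker')]:
    m=ok&near(x,y,.08)&(Z>.03); circ(m,n)
E
```

```text
lid 772 enc [ 0.5171 -0.0755] 0.0461 mean [ 0.5182 -0.0778  0.1147] mid [ 0.519  -0.0778  0.1149] ext [0.0793 0.0808 0.0106]
tin top 1026 enc [ 0.5187 -0.0779] 0.0501 mean [ 0.5159 -0.0752  0.1104] mid [ 0.518  -0.0772  0.1046] ext [0.0928 0.0933 0.0309]
red 1016 enc [ 0.52   -0.2572] 0.0501 mean [ 0.5177 -0.2536  0.1118] mid [ 0.5192 -0.2554  0.107 ] ext [0.092  0.0872 0.0269]
red 958 enc [ 0.6664 -0.1917] 0.0498 mean [ 0.6625 -0.1883  0.1116] mid [ 0.6644 -0.1904  0.1066] ext [0.0899 0.088  0.0275]
red 1061 enc [ 0.3755 -0.1961] 0.0499 mean [ 0.3753 -0.1923  0.1118] mid [ 0.3756 -0.1941  0.1067] ext [0.0931 0.0883 0.0275]
red 1071 enc [ 0.3624 -0.0112] 0.0498 mean [ 0.3624 -0.0097  0.1118] mid [ 0.3621 -0.0109  0.1066] ext [0.0929 0.0931 0.0273]
arm 486 enc [0.5211 0.0657] 0.0621 mean [0.5204 0.0654 0.1884] mid [0.5206 0.0658 0.1834] ext [0.0267 0.1218 0.0248]
arm 486 ((0.5215986371040344, 0.06568551063537598), (0.12300345301628113, 0.024435345083475113), 86.82536315917969) mean [0.5204 0.0654 0.1884]
[[0.5059999823570251, 0.004999999888241291], [0.5299999713897705, 0.0040000001899
[... 570 characters left out ...]
077, 0.09099999815225601], [0.6290000081062317, 0.0860000029206276], [0.6320000290870667, 0.1289999932050705], [0.5709999799728394, 0.1340000033378601]]
[0.52038906 0.0654243 ] [0.04727969 0.99888169] 87.29006328377707
base 405 ((0.5144619345664978, 0.09742852300405502), (0.1800626516342163, 0.18621224164962769), 11.831388473510742)
green 682 enc [ 0.7063 -0.066 ] 0.0344 mean [ 0.6946 -0.0601  0.1313] mid [ 0.702  -0.0642  0.118 ] ext [0.0579 0.063  0.1671]
amber 552 enc [0.7099 0.257 ] 0.0323 mean [0.7001 0.2526 0.1136] mid [0.706  0.2562 0.1037] ext [0.0527 0.0604 0.1378]
beaker 420 enc [0.54   0.4048] 0.0385 mean [0.543  0.4098 0.0711] mid [0.5405 0.4032 0.0647] ext [0.0723 0.0718 0.0668]
```

The crop confirms the grey tin at (381,210) in the top view, with lid centre (0.518, -0.078) and height 0.115. The four red ones are look-alikes. I put the clamp bar at about (0.5235, 0.1125), its +x heading at 86.8°, and the stop spot at about (0.518, 0.0127).

The plan is to push with the fingers 40 mm apart as a cradle. I'll come in behind the tin with the camera facing away from the clamp, so the tool x heading is about -86°.

Request:
drive_tool(targets=[-41, -16, -9, 0, 0, 0, 44, -41, -16, -9, 0, 0, 0, 44, -41, -16, -9, 0, 0, 0, 44, -41, -16, -9, 0, 0, 0, 44, -41, -16, -9, 0, 0, 0, 44, -41, -16, -9, 0, 0, 0, 44, -41, -16, -9, 0, 0, 0, 44, -41, -16, -9, 0, 0, 0, 44, -41, -16, -9, 0, 0, 0, 44, -41, -16, -9, 0, 0, 0, 44])

```text
clock: 1.35
tcp_pos: [0.5481, 0.3992, 0.3039]
ee_rot: [-0.0, 0.144, 0.99, -0.0]
contact_force: [0.4, 1.1, 0.4]
opening: 0.438
```

Request:
drive_tool(targets=[-11, -45, 0, 0, 0, 0, 44, -11, -45, 0, 0, 0, 0, 44, -11, -45, 0, 0, 0, 0, 44, -11, -45, 0, 0, 0, 0, 44, -11, -45, 0, 0, 0, 0, 44, -11, -45, 0, 0, 0, 0, 44, -11, -45, 0, 0, 0, 0, 44, -11, -45, 0, 0, 0, 0, 44, -11, -45, 0, 0, 0, 0, 44, -11, -45, 0, 0, 0, 0, 44, -11, -45, 0, 0, 0, 0, 44, -11, -45, 0, 0, 0, 0, 44])

```text
clock: 2.85
tcp_pos: [0.519, -0.1564, 0.3038]
ee_rot: [-0.0, 0.144, 0.99, 0.0]
contact_force: [-0.0, -0.2, -0.4]
opening: 0.444
```

Request:
drive_tool(targets=[0, 0, 0, 0, 0, 10.4, 44, 0, 0, 0, 0, 0, 10.4, 44, 0, 0, 0, 0, 0, 10.4, 44, 0, 0, 0, 0, 0, 10.4, 44, 0, 0, 0, 0, 0, 10.4, 44, 0, 0, 0, 0, 0, 10.4, 44, 0, 0, 0, 0, 0, 10.4, 44, 0, 0, 0, 0, 0, 10.4, 44, 0, 0, 0, 0, 0, 10.4, 44, 0, 0, 0, 0, 0, 10.4, 44, 0, 0, 0, 0, 0, 10.4, 44, 0, 0, 0, 0, 0, 10.4, 44])

```text
clock: 4.35
tcp_pos: [0.5192, -0.1548, 0.3036]
ee_rot: [-0.0, 0.945, 0.328, -0.0]
contact_force: [0.2, 0.5, -0.7]
opening: 0.443
```

Request:
drive_tool(targets=[0, 0, 0, 0, 0, 10.4, 44, 0, 0, 0, 0, 0, 10.4, 44, 0, 0, 0, 0, 0, 10.4, 44, 0, 0, 0, 0, 0, 10.4, 44, 0, 0, 0, 0, 0, 10.4, 44, 0, 0, 0, 0, 0, 10.4, 44, 0, 0, 0, 0, 0, 10.4, 44, 0, 0, 0, 0, 0, 10.4, 44, 0, 0, 0, 0, 0, 10.4, 44, 0, 0, 0, 0, 0, 10.4, 44, 0, 0, 0, 0, 0, 10.4, 44, 0, 0, 0, 0, 0, 10.4, 44])

```text
clock: 5.85
tcp_pos: [0.5192, -0.1548, 0.3036]
ee_rot: [0.0, 0.728, -0.685, -0.0]
contact_force: [1.3, 0.7, -0.2]
opening: 0.437
```

```bash
python3 - <<'E'
from h import *
s=robot.state(); print(s['joints'].round(3))
a,_=robot.read_camera('top'); b,_=robot.read_camera('wrist')
cv2.imwrite('pics/t1.png',cv2.resize(a[100:320,220:540,::-1],None,fx=2,fy=2)); cv2.imwrite('pics/w1.png',b[:,:,::-1])
E
```

```text
[-0.333  0.025  1.989  0.     1.128  2.749]
```

View pics/t1.png

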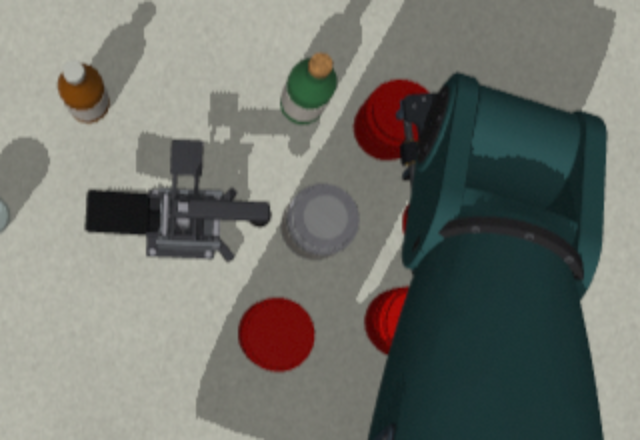

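View pics/w1.png

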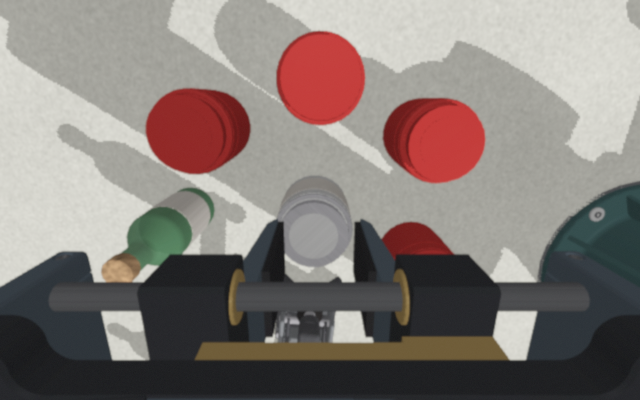

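The top view shows the grey tin between the clamp and the hand, and the hand hanging in the gap between it and the red tins. The fingers should have about 11 mm of clearance behind the tin, so I'll descend.

Request:
drive_tool(targets=[0, 0, 40, 0, 0, 0, 44, 0, 0, 40, 0, 0, 0, 44, 0, 0, 40, 0, 0, 0, 44, 0, 0, 40, 0, 0, 0, 44, 0, 0, 40, 0, 0, 0, 44, 0, 0, 25, 0, 0, 0, 44, 0, 0, 24, 0, 0, 0, 44, 0, 0, 0, 0, 0, 0, 44])

```text
clock: 6.95
tcp_pos: [0.5182, -0.1545, 0.0535]
ee_rot: [0.001, 0.731, -0.682, -0.001]
contact_force: [0.7, -0.1, -0.1]
opening: 0.44
```

Request:
drive_tool(targets=[-6, -0.4, 0, 0, 0, 0, 44, -6, -0.4, 0, 0, 0, 0, 44, -7, -0.5, 0, 0, 0, 0, 44, -8, -0.5, 0, 0, 0, 0, 44, -8, -0.5, 0, 0, 0, 0, 44, -8, -0.5, 0, 0, 0, 0, 44, -8, -0.5, 0, 0, 0, 0, 44, -8, -0.5, 0, 0, 0, 0, 44, -8, -0.5, 0, 0, 0, 0, 44, -6, -0.4, 0, 0, 0, 0, 44, -4, -0.3, 0, 0, 0, 0, 44, -3, -0.2, 0, 0, 0, 0, 44])

```text
clock: 8.45
tcp_pos: [0.5197, -0.0745, 0.0555]
ee_rot: [-0.0, 0.73, -0.683, 0.001]
contact_force: [0.3, -5.6, 4.9]
opening: 0.439
```

```bash
python3 - <<'E'
from h import *
s=robot.state(); print(s['tcp_pos'],s['contact_force'],s['joints'].round(3))
a,d=robot.read_camera('scene'); b,_=robot.read_camera('top')
cv2.imwrite('pics/s2.png',cv2.resize(a[80:300,190:430,::-1],None,fx=2.5,fy=2.5)); cv2.imwrite('pics/t2.png',cv2.resize(b[130:300,240:480,::-1],None,fx=2.5,fy=2.5))
E
```

```text
[ 0.51973995 -0.07450519  0.05550602] [ 0.25759813 -5.56303103  4.91401024] [-1.870e-01  3.640e-01  2.136e+00 -1.000e-03  6.410e-01  2.888e+00]
```

View pics/s2.png

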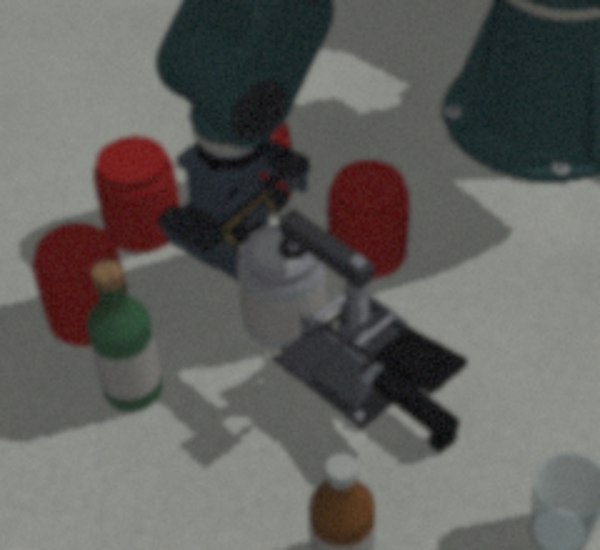

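View pics/t2.png

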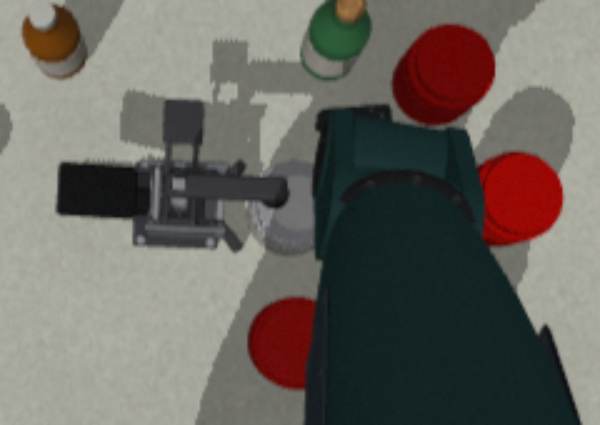

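```bash
python3 - <<'E'
from h import *
b,d=robot.read_camera('top'); P=cloud('top',d)
for z0,z1 in [(.12,.16),(.16,.2),(.2,.25),(.25,.3),(.3,.4),(.4,.6)]:
    m=(d>0)&(P[...,2]>z0)&(P[...,2]<z1)&(P[...,1]<-0.012)&(P[...,0]>.46)&(P[...,0]<.6)&(P[...,1]>-.2)
    print(z0,m.sum(), P[m][:,1].max().round(4) if m.any() else '', np.percentile(P[m][:,1],98).round(4) if m.any() else '')
v,u=200,0
for u in range(355,380,2): print(u,P[205,u].round(3),P[195,u].round(3))
m=(d>0)&(P[...,2]>.104)&(P[...,2]<.125)&(P[...,1]>-.06)&(P[...,1]<.06)&(abs(P[...,0]-.518)<.055); print(P[m].max(0),P[m].min(0))
E
```

```text
0.12 10 -0.0187 -0.0189
0.16 65 -0.032 -0.0322
0.2 0  
0.25 0  
0.3 1137 -0.0121 -0.0133
0.4 1057 -0.012 -0.0134
355 [ 0.53  -0.005  0.113] [ 0.56  -0.007  0.096]
357 [ 0.529 -0.01   0.118] [ 0.56  -0.012  0.097]
359 [ 0.529 -0.015  0.116] [ 0.56  -0.018  0.097]
361 [ 0.53  -0.021  0.112] [ 0.559 -0.023  0.101]
363 [ 0.529 -0.026  0.116] [ 0.575 -0.04  -0.   ]
365 [ 0.501 -0.007  0.326] [ 0.575 -0.046 -0.001]
367 [ 0.498 -0.009  0.349] [ 0.521 -0.01   0.344]
369 [ 0.496 -0.011  0.367] [ 0.518 -0.012  0.36 ]
371 [ 0.49  -0.01   0.406] [ 0.516 -0.014  0.375]
373 [ 0.486 -0.009  0.438] [ 0.51  -0.013  0.413]
375 [ 0.486 -0.013  0.437] [ 0.508 -0.016  0.42 ]
377 [ 0.486 -0.017  0.44 ] [ 0.508 -0.02   0.42 ]
379 [ 0.486 -0.021  0.439] [ 0.509 -0.025  0.416]
[0.55483332 0.02842373 0.12245619] [ 0.46779423 -0.03132735  0.10449119]
```

Request:
drive_tool(targets=[-4, -0.1, 0, 0, 0, 0, 44, -4, -0.1, 0, 0, 0, 0, 44, -4, -0.1, 0, 0, 0, 0, 44, -3, -0.1, 0, 0, 0, 0, 44, -3, 0, 0, 0, 0, 0, 44, -2, 0, 0, 0, 0, 0, 44])

```text
clock: 9.35
tcp_pos: [0.5185, -0.0547, 0.0551]
ee_rot: [0.0, 0.73, -0.683, 0.0]
contact_force: [0.1, -5.7, 4.8]
opening: 0.435
```

Request:
drive_tool(targets=[-1.5, 0, 0, 0, 0, 0, 44, -1.5, 0, 0, 0, 0, 0, 44])

```text
clock: 9.6
tcp_pos: [0.519, -0.0522, 0.0555]
ee_rot: [-0.0, 0.73, -0.683, 0.001]
contact_force: [3.5, -18.2, 7.7]
opening: 0.436
```

Request:
drive_tool(targets=[-1, 0, 0, 0, 0, 0, 44, 0, 0, 0, 0, 0, 0, 44])

```text
clock: 9.85
tcp_pos: [0.5196, -0.0519, 0.0558]
ee_rot: [-0.0, 0.731, -0.683, 0.002]
contact_force: [3.1, -19.6, 8.0]
opening: 0.439
```

```bash
python3 - <<'E'
from h import *
print(robot.state()['tcp_pos'],robot.state()['contact_force'])
b,d=robot.read_camera('top'); P=cloud('top',d)
cv2.imwrite('pics/t3.png',cv2.resize(b[150:270,270:400,::-1],None,fx=5,fy=5,interpolation=cv2.INTER_CUBIC))
near=np.hypot(P[...,0]-.518,P[...,1]-.012)<.056
for a,c in [(.085,.105),(.105,.125)]:
    m=near&(d>0)&(P[...,2]>a)&(P[...,2]<c); print(a,m.sum(),P[m].min(0).round(4),P[m].max(0).round(4))
    p=P[m]
    print(cv2.minEnclosingCircle(p[:,:2].astype(np.float32)))
a,d=robot.read_camera('scene'); cv2.imwrite('pics/s3.png',cv2.resize(a[130:260,250:400,::-1],None,fx=4,fy=4,interpolation=cv2.INTER_CUBIC))
P=cloud('scene',d)
near=np.hypot(P[...,0]-.518,P[...,1]-.012)<.056
for lo,c in [(.03,.095),(.085,.105),(.105,.125)]:
    m=near&(d>0)&(P[...,2]>lo)&(P[...,2]<c); p=P[m]
    print('scene',lo,m.sum(),p.min(0).round(4),p.max(0).round(4))
    A=np.c_[2*p[:,:2],np.ones(len(p))]; s=np.linalg.lstsq(A,(p[:,:2]**2).sum(1),rcond=None)[0]; print(s[:2],np.sqrt(s[2]+s[:2]@s[:2]))
E
```

```text
[ 0.51955658 -0.05186586  0.05579852] [  3.11561477 -19.62122944   8.0210516 ]
0.085 146 [ 0.4629 -0.007   0.0854] [0.56   0.0658 0.1028]
((0.5117549300193787, 0.015735484659671783), 0.0509345643222332)
0.105 331 [ 0.4697 -0.0049  0.1097] [0.5522 0.0503 0.1202]
((0.5111976861953735, 0.00996008887887001), 0.04280433803796768)
scene 0.03 419 [ 0.4809 -0.0347  0.0303] [0.5705 0.065  0.0949]
[0.51554604 0.01034786] 0.0503988370888235
scene 0.085 291 [ 0.4857 -0.0386  0.0851] [0.5668 0.0622 0.1049]
[0.51618847 0.01073713] 0.04654671503930916
scene 0.105 381 [ 0.4943 -0.0391  0.105 ] [0.5587 0.0546 0.1214]
[0.52046384 0.01019437] 0.031350341483709965
```

View pics/t3.png

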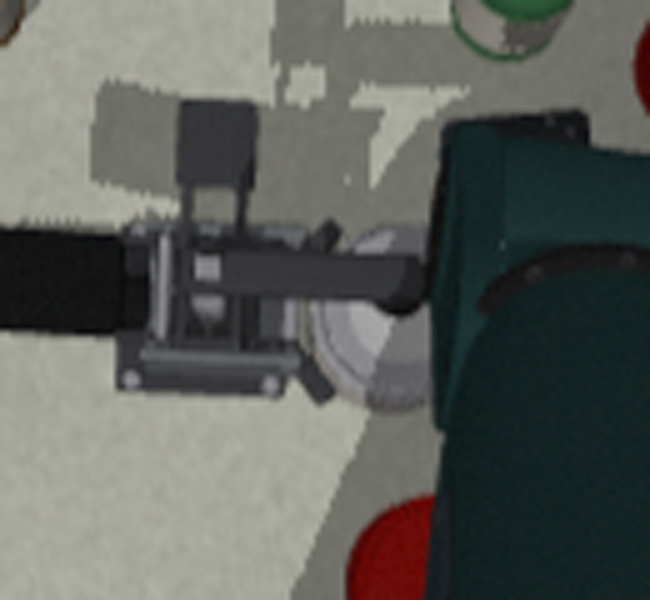

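View pics/s3.png

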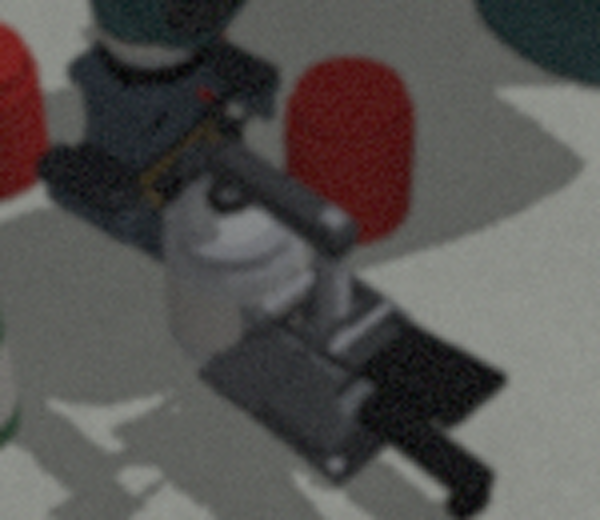

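The tin appears to be touching only the -x side block, with its centre about 4 mm towards -x. I'll shift the hand towards +x with light pressure so the tin seats against both blocks.

Request:
drive_tool(targets=[0, -1, 0, 0, 0, 0, 44, 0, -1, 0, 0, 0, 0, 44, 0, -1, 0, 0, 0, 0, 44])

```text
clock: 10.32
tcp_pos: [0.522, -0.0515, 0.0556]
ee_rot: [0.0, 0.731, -0.683, 0.001]
contact_force: [-0.1, -16.5, 7.6]
opening: 0.441
```

Request:
drive_tool(targets=[-0.5, -1, 0, 0, 0, 0, 44, 0, -1, 0, 0, 0, 0, 44])

```text
clock: 10.58
tcp_pos: [0.524, -0.0509, 0.0557]
ee_rot: [0.0, 0.731, -0.683, 0.001]
contact_force: [1.2, -16.6, 8.1]
opening: 0.441
```

Request:
drive_tool(targets=[-1, -1, 0, 0, 0, 0, 44, -0.5, -1, 0, 0, 0, 0, 44])

```text
clock: 10.82
tcp_pos: [0.5267, -0.0498, 0.0561]
ee_rot: [-0.0, 0.731, -0.683, 0.002]
contact_force: [2.6, -25.4, 12.8]
opening: 0.439
```

```bash
cat > tin.py <<'E'
from h import *
def run(tag):
    b,d=robot.read_camera('top'); P=cloud('top',d)
    cv2.imwrite(f'pics/t{tag}.png',cv2.resize(b[150:270,270:400,::-1],None,fx=5,fy=5,interpolation=cv2.INTER_CUBIC))
    near=np.hypot(P[...,0]-.518,P[...,1]-.012)<.056
    for a,c in [(.085,.105),(.105,.125)]:
        m=near&(d>0)&(P[...,2]>a)&(P[...,2]<c); print(a,m.sum(),P[m].min(0).round(4),P[m].max(0).round(4))
    a,d=robot.read_camera('scene'); cv2.imwrite(f'pics/s{tag}.png',cv2.resize(a[130:260,250:400,::-1],None,fx=4,fy=4,interpolation=cv2.INTER_CUBIC))
    P=cloud('scene',d)
    for lo,c,r0 in [(.04,.09,.05)]:
        m=(np.hypot(P[...,0]-.517,P[...,1]-.012)<.058)&(d>0)&(P[...,2]>lo)&(P[...,2]<c)&(P[...,1]<.05); p=P[m]
        from scipy.optimize import least_squares
        s=least_squares(lambda q:np.hypot(p[:,0]-q[0],p[:,1]-q[1])-.05,[.517,.012],loss='soft_l1',f_scale=.002).x; print('scene',m.sum(),s.round(4))
E
python3 -c "
import tin;tin.run('4')"
```

```text
0.085 145 [ 0.4658 -0.0044  0.0854] [0.5634 0.0659 0.1041]
0.105 328 [ 0.4725 -0.0013  0.1053] [0.5577 0.0529 0.1209]
scene 222 [0.5198 0.0123]
```

View pics/t4.png

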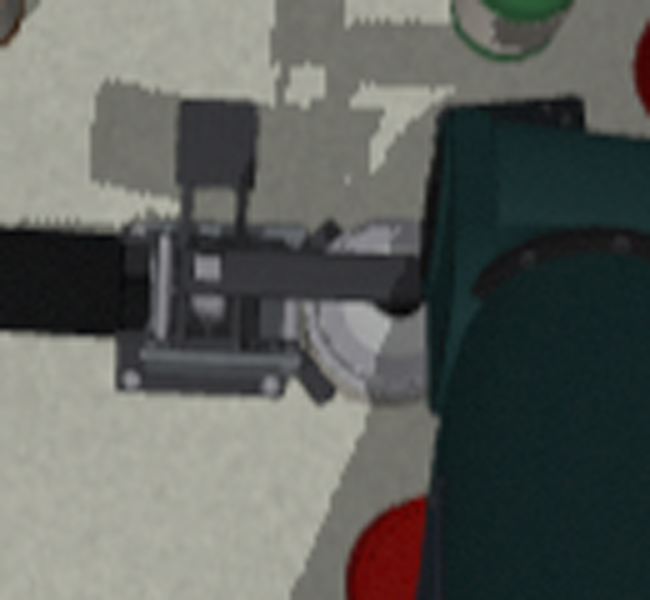

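Request:
drive_tool(targets=[0, -1.5, 0, 0, 0, 0, 44, 0, -1.5, 0, 0, 0, 0, 44])

```text
clock: 11.18
tcp_pos: [0.5293, -0.0494, 0.0558]
ee_rot: [-0.0, 0.731, -0.683, 0.002]
contact_force: [2.0, -20.6, 9.3]
opening: 0.439
```

```bash
python3 -c "
import tin;tin.run('5')"
```

```text
0.085 146 [ 0.4682 -0.0026  0.0852] [0.5662 0.0658 0.1047]
0.105 330 [ 0.4751 -0.0017  0.1088] [0.5581 0.0554 0.1211]
scene 216 [0.5213 0.0135]
```

View pics/t5.png

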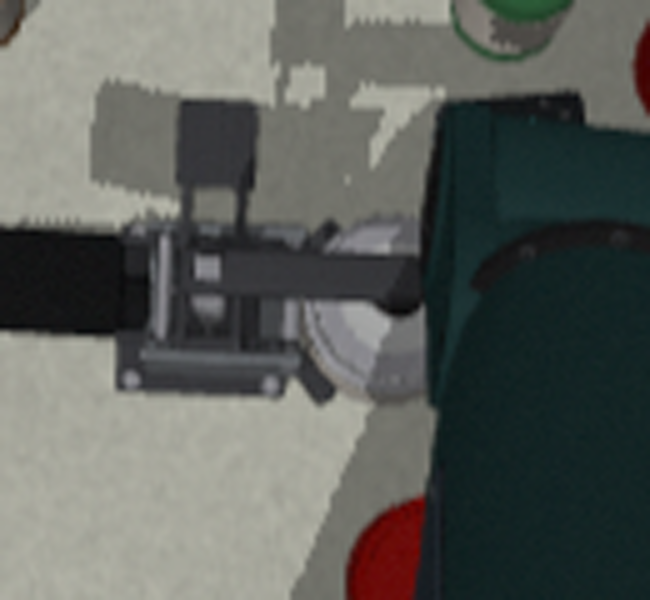

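View pics/s5.png

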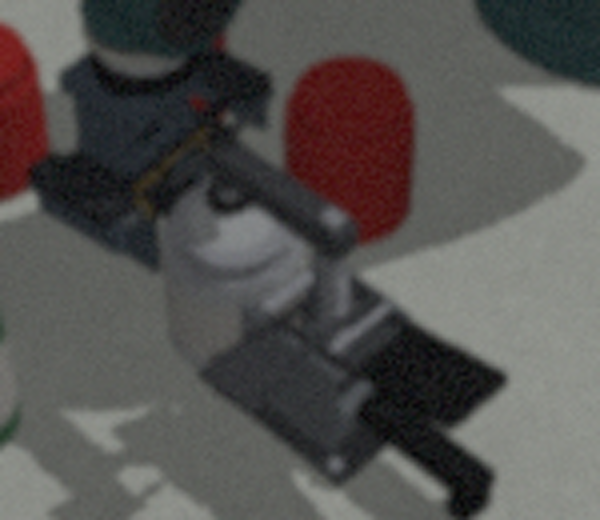

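Request:
drive_tool(targets=[-0.5, -1.5, 0, 0, 0, 0, 44, 0, -1.5, 0, 0, 0, 0, 44])

```text
clock: 11.52
tcp_pos: [0.5323, -0.0486, 0.0559]
ee_rot: [-0.0, 0.731, -0.683, 0.002]
contact_force: [0.9, -19.2, 8.0]
opening: 0.436
```

```bash
python3 -c "
import tin;tin.run('6')"
```

```text
0.085 150 [ 0.4686 -0.0024  0.0868] [0.5668 0.0658 0.1043]
0.105 338 [ 0.4752 -0.0011  0.1068] [0.5601 0.0556 0.1224]
scene 190 [0.5223 0.0145]
```

Request:
drive_tool(targets=[8, 0, 0, 0, 0, 0, 44, 0, 9, 0, 0, 0, 0, 44, -5, 0, 0, 0, 0, 0, 44, -2, 0, 0, 0, 0, 0, 44, -1, 0, 0, 0, 0, 0, 44, -1, 0, 0, 0, 0, 0, 44, 0, 0, 0, 0, 0, 0, 44])

```text
clock: 12.5
tcp_pos: [0.5225, -0.0478, 0.0554]
ee_rot: [0.0, 0.73, -0.683, 0.001]
contact_force: [-1.6, -15.6, 3.5]
opening: 0.441
```

Request:
drive_tool(targets=[-1.5, 0, 0, 0, 0, 0, 44, 0, 0, 0, 0, 0, 0, 44])

```text
clock: 12.75
tcp_pos: [0.5227, -0.0473, 0.0557]
ee_rot: [0.0, 0.73, -0.683, 0.002]
contact_force: [-3.8, -30.6, 9.4]
opening: 0.442
```

The hand is now stiff against the stop, about 5 mm deeper than at first contact. Next I'll back away, rise and check.

Request:
drive_tool(targets=[5, 0, 0, 0, 0, 0, 44, 15, 0, 0, 0, 0, 0, 44, 20, 0, 0, 0, 0, 0, 20, 20, 0, -20, 0, 0, 0, 0, 0, 0, -45, 0, 0, 0, 0, 0, 0, -50, 0, 0, 0, 0, 0, 0, -50, 0, 0, 0, 0, 0, 0, -50, 0, 0, 0, 0, 0, 0, -50, 0, 0, 0, 0])

```text
clock: 13.88
tcp_pos: [0.5254, -0.1063, 0.3217]
ee_rot: [-0.0, 0.73, -0.683, 0.0]
contact_force: [0.8, -0.8, -0.2]
opening: 0.007
```

```bash
python3 - <<'E'
import tin;tin.run('7')
from h import *
w,_=robot.read_camera('wrist'); cv2.imwrite('pics/w7.png',w[:,:,::-1])
E
```

```text
0.085 221 [ 0.4693 -0.0338  0.0852] [0.566  0.0658 0.1036]
0.105 539 [ 0.4777 -0.0292  0.1055] [0.5607 0.0555 0.1207]
scene 160 [0.5225 0.0154]
```

View pics/t7.png

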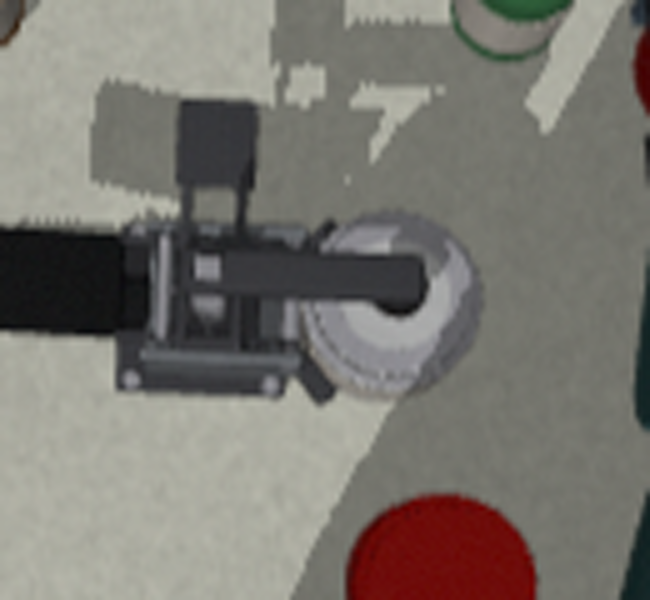

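View pics/s7.png

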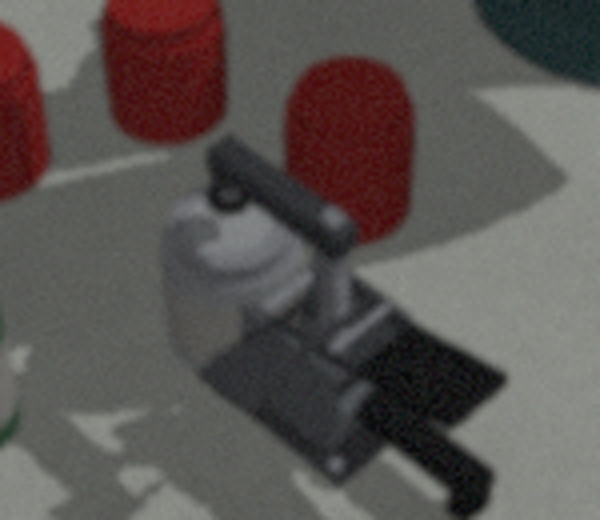

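The tin is standing in the stop. The lid circle's centre is at (0.519, 0.013), against an expected stop spot of (0.518, 0.0127). Now to the trigger: cross over high, then turn the hand half round so the camera faces away from the bar.

Request:
drive_tool(targets=[-40, -3, 0, 0, 0, 0, 0, -40, -3, 0, 0, 0, 0, 0, -40, -3, 0, 0, 0, 0, 0, -40, -3, 0, 0, 0, 0, 0, -40, -3, 0, 0, 0, 0, 0, -40, -3, 0, 0, 0, 0, 0, -40, -4, 0, 0, 0, 0, 0, -43, -4, 0, 0, 0, 0, 0, 0, 0, 0, 0, 0, -10.2, 0, 0, 0, 0, 0, 0, -10.2, 0, 0, 0, 0, 0, 0, -10.2, 0, 0, 0, 0, 0, 0, -10.2, 0])

```text
clock: 15.52
tcp_pos: [0.5289, 0.1423, 0.3224]
ee_rot: [-0.05, 0.943, -0.327, -0.021]
contact_force: [-0.0, 0.0, -0.5]
opening: 0.003
```

Request:
drive_tool(targets=[0, 0, 0, 0, 0, -10.2, 0, 0, 0, 0, 0, 0, -10.2, 0, 0, 0, 0, 0, 0, -10.2, 0, 0, 0, 0, 0, 0, -10.2, 0, 0, 0, 0, 0, 0, -10.2, 0, 0, 0, 0, 0, 0, -10.2, 0, 0, 0, 0, 0, 0, -10.2, 0, 0, 0, 0, 0, 0, -10.2, 0, 0, 0, 0, 0, 0, -10.2, 0, 0, 0, 0, 0, 0, -10.2, 0, 0, 0, 0, 0, 0, -10.2, 0, 0, 0, 0, 0, 0, -10.2, 0])

```text
clock: 17.02
tcp_pos: [0.529, 0.1423, 0.3224]
ee_rot: [-0.043, 0.741, 0.669, 0.033]
contact_force: [-0.3, -0.2, 0.6]
opening: 0.006
```

Request:
drive_tool(targets=[0, 0, 20, 0, 0, -10.2, 0, 0, 0, 40, 0, 0, 0, 0, 0, 0, 40, 0, 0, 0, 0, 0, 0, 40, 0, 0, 0, 0, 0, 0, 25, 0, 0, 0, 0, 0, 0, 0, 0, 0, 0, 0])

```text
clock: 17.77
tcp_pos: [0.5265, 0.1597, 0.1568]
ee_rot: [-0.04, 0.681, 0.73, 0.035]
contact_force: [-0.7, 0.1, -0.3]
opening: 0.001
```

The crossing fell short and left the tool tilted, because joint 6 reached its range limit. I'll correct the pose before pressing.

```bash
cat > go.py <<'E'
from h import *
from scipy.spatial.transform import Rotation as R
def go(x,y,z,th):
    s=robot.state(); q=s['ee_rot']; A=R.from_quat([q[1],q[2],q[3],q[0]])
    t=np.radians(th); c,k=np.cos(t),np.sin(t)
    T=R.from_matrix(np.array([[c,k,0],[k,-c,0],[0,0,-1]]))
    rv=(A.inv()*T).as_rotvec(degrees=True)
    d=np.array([x,y,z])-s['tcp_pos']
    print('joints',s['joints'].round(3),'f',s['contact_force'].round(1)); print('rotvec',rv.round(2),'shift before turn',(A.inv().apply(d)*1000).round(1),'shift after turn',(T.inv().apply(d)*1000).round(1))
E
python3 -c "
from go import *
go(.5293,.2173,.16,86.8)"
```

```text
joints [0.2   0.221 2.075 0.144 0.84  0.034] f [-0.7  0.1 -0.3]
rotvec [-0.59 -6.13  7.2 ] shift before turn [57.3  6.8  3. ] shift after turn [57.7 -0.5 -3.2]
```

Request:
drive_tool(targets=[10, 0, -10, 0, 0, 0, 0, 20, 2, 1, 0, 0, 0, 0, 27, 5, 2, -0.3, -3.1, 3.6, 0, 0, 0, 0, -0.3, -3, 3.6, 0, 0, 0, 0, 0, 0, 0, 0])

```text
clock: 18.4
tcp_pos: [0.531, 0.2173, 0.1724]
ee_rot: [0.001, 0.726, 0.688, 0.002]
contact_force: [-0.5, 0.0, -0.4]
opening: 0.008
```

```bash
python3 - <<'E'
from go import *
go(.5293,.2173,.125,86.8)
b,d=robot.read_camera('top'); P=cloud('top',d); cv2.imwrite('pics/t8.png',cv2.resize(b[130:290,220:420,::-1],None,fx=3.5,fy=3.5))
b,d=robot.read_camera('scene'); cv2.imwrite('pics/s8.png',cv2.resize(b[110:310,250:450,::-1],None,fx=3,fy=3))
E
```

```text
joints [ 0.348  0.236  2.016 -0.     0.884  0.402] f [-0.5  0.  -0.4]
rotvec [ 0.27 -0.11  0.08] shift before turn [-0.2 -1.9 47.4] shift after turn [-0.1 -1.7 47.4]
```

View pics/s8.png

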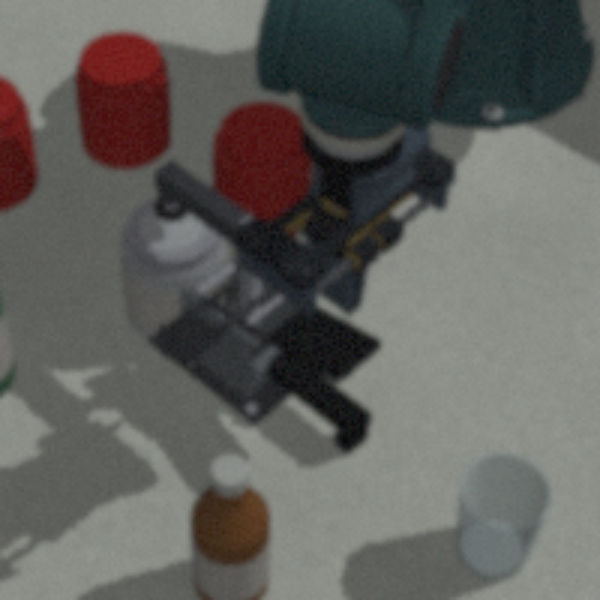

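View pics/t8.png

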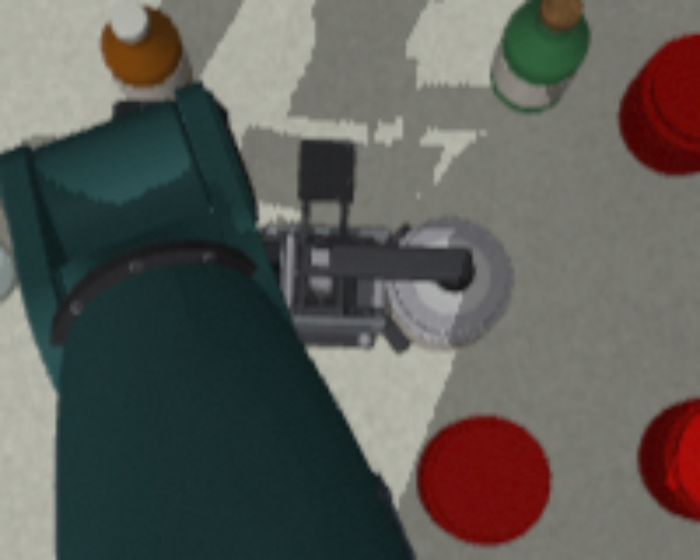

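The hand is straight above the trigger pad, upright and clear of the bar and the amber bottle. First stroke:

Request:
drive_tool(targets=[0, -1.5, 25, 0, 0, 0, 0, 0, 0, 20, 0, 0, 0, 0, 0, 0, 10, 0, 0, 0, 0, 0, 0, 10, 0, 0, 0, 0, 0, 0, 10, 0, 0, 0, 0, 0, 0, 10, 0, 0, 0, 0, 0, 0, 10, 0, 0, 0, 0, 0, 0, 10, 0, 0, 0, 0])

```text
clock: 19.5
tcp_pos: [0.5299, 0.2154, 0.0661]
ee_rot: [0.001, 0.727, 0.687, 0.002]
contact_force: [-0.7, -4.3, 8.9]
opening: 0.006
```

Request:
drive_tool(targets=[0, 0, 4, 0, 0, 0, 0])

```text
clock: 19.62
tcp_pos: [0.5301, 0.2152, 0.063]
ee_rot: [0.001, 0.727, 0.687, 0.001]
contact_force: [-10.2, -9.4, 45.2]
opening: 0.003
```

Request:
drive_tool(targets=[0, 0, -12, 0, 0, 0, 0, 0, 0, -25, 0, 0, 0, 0, 0, 0, -25, 0, 0, 0, 0, 0, 0, 0, 0, 0, 0, 0])

```text
clock: 20.12
tcp_pos: [0.5303, 0.2158, 0.1256]
ee_rot: [0.001, 0.727, 0.687, 0.003]
contact_force: [0.4, 0.1, 0.0]
opening: 0.001
```

```bash
cat > bar.py <<'E'
from go import *
def armz(tag=None):
    b,d=robot.read_camera('top'); P=cloud('top',d)
    ub=np.array([.0555,.9985]); o=np.array([.5235,.1125])
    q=P[...,:2]-o; a=q@ub; l=q@np.array([-ub[1],ub[0]])
    m=(d>0)&(a>-.105)&(a<-.03)&(abs(l)<.007)
    mid=np.median(P[m][:,2])
    ml=(d>0)&(np.hypot(P[...,0]-.519,P[...,1]-.0132)<.037)&(abs(l)>.022)&(P[...,2]>.09)&(P[...,2]<.14)
    mr=(d>0)&(abs(np.hypot(P[...,0]-.519,P[...,1]-.0132)-.0465)<.0015)&(P[...,2]>.09)&(P[...,2]<.14)&(a<-.09)
    print('clock',robot.state()['clock'],'arm z',mid.round(4),m.sum(),'lid z',np.median(P[ml][:,2]).round(4),ml.sum(),'rim',np.median(P[mr][:,2]).round(4),mr.sum())
    if tag:
        cv2.imwrite(f'pics/t{tag}.png',cv2.resize(b[130:290,220:420,::-1],None,fx=3.5,fy=3.5))
        b,d=robot.read_camera('scene'); cv2.imwrite(f'pics/s{tag}.png',cv2.resize(b[110:260,240:400,::-1],None,fx=4,fy=4,interpolation=cv2.INTER_CUBIC))
if __name__=='__main__':
    import sys; armz(sys.argv[1] if len(sys.argv)>1 else None); go(.5293,.2173,.125,86.8)
E
python3 bar.py
```

```text
clock 20.175 arm z 0.1752 183 lid z 0.1144 166 rim 0.0988 62
joints [ 3.460e-01  3.050e-01  2.036e+00 -1.000e-03  7.960e-01  4.030e-01] f [ 0.2 -0.4  0.1]
rotvec [ 0.24 -0.07 -0.05] shift before turn [ 1.8 -0.4 -0.5] shift after turn [ 1.8 -0.4 -0.5]
```

One stroke lowered the bar by about 14 mm (arm height 0.189 to 0.175), which is two ratchet steps. Stroke 2:

Request:
drive_tool(targets=[1, 0, 9, 0, 0, 0, 0, 0, 0, 11, 0, 0, 0, 0, 0, 0, 11, 0, 0, 0, 0, 0, 0, 11, 0, 0, 0, 0, 0, 0, 11, 0, 0, 0, 0, 0, 0, 6, 0, 0, 0, 0, 0, 0, 2, 0, 0, 0, 0, 0, 0, -11, 0, 0, 0, 0, 0, 0, -25, 0, 0, 0, 0, 0, 0, -25, 0, 0, 0, 0, 0, 0, 0, 0, 0, 0, 0])

```text
clock: 21.55
tcp_pos: [0.53, 0.2166, 0.1249]
ee_rot: [0.001, 0.727, 0.687, 0.002]
contact_force: [-0.1, 0.3, 0.2]
opening: 0.005
```

```bash
python3 bar.py 9
```

```text
clock 21.6 arm z 0.1618 163 lid z 0.1086 165 rim 0.0995 64
joints [ 3.480e-01  3.070e-01  2.036e+00 -1.000e-03  7.960e-01  4.050e-01] f [-0.2 -0.5 -0.3]
rotvec [ 0.13 -0.02 -0.05] shift before turn [ 1.1  0.4 -1.8] shift after turn [ 1.1  0.4 -1.8]
```

View pics/s9.png

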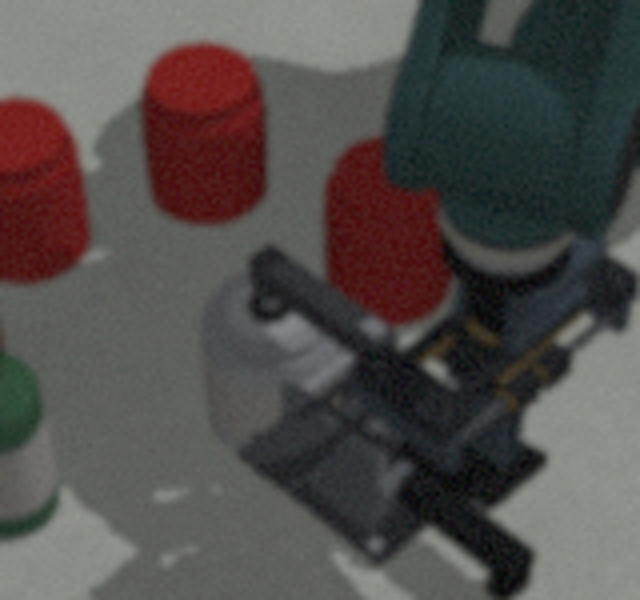

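View pics/t9.png

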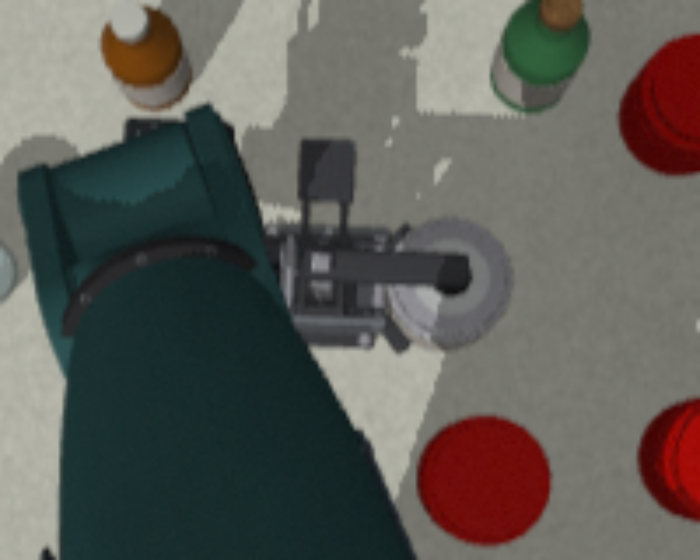

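The arm has come down 28 mm in all and the tin hasn't moved. Stroke 3:

Request:
drive_tool(targets=[1, 0, 8, 0, 0, 0, 0, 0, 0, 11, 0, 0, 0, 0, 0, 0, 11, 0, 0, 0, 0, 0, 0, 11, 0, 0, 0, 0, 0, 0, 11, 0, 0, 0, 0, 0, 0, 6, 0, 0, 0, 0, 0, 0, 2, 0, 0, 0, 0])

```text
clock: 22.52
tcp_pos: [0.5296, 0.2168, 0.0644]
ee_rot: [0.001, 0.727, 0.687, 0.0]
contact_force: [-9.1, -10.2, 36.1]
opening: 0.001
```

Request:
drive_tool(targets=[0, 0, -10, 0, 0, 0, 0, 0, 0, -25, 0, 0, 0, 0, 0, 0, -25, 0, 0, 0, 0, 0, 0, 0, 0, 0, 0, 0])

```text
clock: 23.02
tcp_pos: [0.5301, 0.2176, 0.1249]
ee_rot: [0.001, 0.727, 0.687, 0.002]
contact_force: [-0.4, 0.4, -0.2]
opening: 0.007
```

```bash
python3 bar.py 10
```

```text
clock 23.075 arm z 0.1493 160 lid z 0.1032 162 rim 0.0993 68
joints [ 3.490e-01  3.080e-01  2.035e+00 -1.000e-03  7.960e-01  4.060e-01] f [ 0.5 -0.1 -1. ]
rotvec [ 0.14 -0.02 -0.05] shift before turn [ 0.   0.3 -1.7] shift after turn [ 0.   0.3 -1.7]
```

Request:
drive_tool(targets=[0, 0, 8, 0, 0, 0, 0, 0, 0, 11, 0, 0, 0, 0, 0, 0, 11, 0, 0, 0, 0, 0, 0, 10, 0, 0, 0, 0, 0, 0, 10, 0, 0, 0, 0, 0, 0, 5, 0, 0, 0, 0])

```text
clock: 23.88
tcp_pos: [0.5295, 0.2172, 0.0692]
ee_rot: [0.001, 0.727, 0.687, 0.001]
contact_force: [-7.7, -7.8, 27.0]
opening: 0.0
```

Request:
drive_tool(targets=[0, 0, 4, 0, 0, 0, 0])

```text
clock: 24.0
tcp_pos: [0.5295, 0.217, 0.0657]
ee_rot: [0.001, 0.727, 0.687, 0.0]
contact_force: [-11.3, -10.4, 37.2]
opening: 0.003
```

Request:
drive_tool(targets=[0, 0, -10, 0, 0, 0, 0, 0, 0, -25, 0, 0, 0, 0, 0, 0, -25, 0, 0, 0, 0, 0, 0, 0, 0, 0, 0, 0])

```text
clock: 24.5
tcp_pos: [0.5301, 0.2177, 0.1261]
ee_rot: [0.001, 0.727, 0.687, 0.002]
contact_force: [0.9, -0.2, -0.6]
opening: 0.006
```

```bash
python3 bar.py 11
```

```text
clock 24.55 arm z 0.1495 156 lid z 0.1032 164 rim 0.0996 58
joints [ 3.490e-01  3.060e-01  2.035e+00 -1.000e-03  7.980e-01  4.060e-01] f [-0.3 -0.6 -0.2]
rotvec [ 0.14 -0.03 -0.05] shift before turn [ 0.   0.3 -0.6] shift after turn [ 0.   0.3 -0.6]
```

View pics/s11.png

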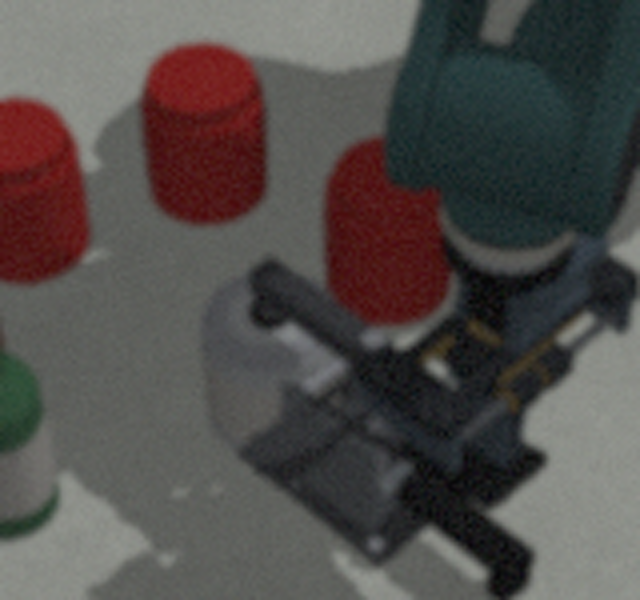

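Stroke 4 was stiff at 37 N and didn't latch another step. The lid top now reads 3.6–3.9 mm above the rim (4 mm means home, 16 mm proud). I'll make one more full stroke, held at the bottom, to be sure.

Request:
drive_tool(targets=[0, 0, 9, 0, 0, 0, 0, 0, 0, 11, 0, 0, 0, 0, 0, 0, 11, 0, 0, 0, 0, 0, 0, 10, 0, 0, 0, 0, 0, 0, 10, 0, 0, 0, 0, 0, 0, 7, 0, 0, 0, 0, 0, 0, 3, 0, 0, 0, 0, 0, 0, 0, 0, 0, 0, 0])

```text
clock: 25.6
tcp_pos: [0.5295, 0.2169, 0.0652]
ee_rot: [0.001, 0.727, 0.687, 0.0]
contact_force: [-12.2, -9.7, 36.8]
opening: 0.007
```

```bash
python3 bar.py
```

```text
clock 25.65 arm z 0.1407 150 lid z 0.1022 165 rim 0.0991 68
joints [ 3.490e-01  4.040e-01  2.043e+00 -2.000e-03  6.930e-01  4.070e-01] f [-11.7 -10.3  36.6]
rotvec [ 0.1   0.04 -0.03] shift before turn [  0.3  -0.1 -59.8] shift after turn [  0.4  -0.2 -59.8]
```

Request:
drive_tool(targets=[0, 0, -10, 0, 0, 0, 0, 0, 0, -25, 0, 0, 0, 0, 0, 0, -25, 0, 0, 0, 0, 0, 0, -40, 0, 0, 0, 0, 0, 0, 0, 0, 0, 0, 0])

```text
clock: 26.28
tcp_pos: [0.5306, 0.2179, 0.1662]
ee_rot: [0.002, 0.727, 0.687, 0.003]
contact_force: [0.1, 0.2, -1.1]
opening: 0.005
```

```bash
python3 bar.py 12
```

```text
clock 26.325 arm z 0.1492 156 lid z 0.1028 167 rim 0.0995 62
joints [ 3.490e-01  2.470e-01  2.022e+00 -1.000e-03  8.700e-01  4.060e-01] f [-0.7  0.9  0.1]
rotvec [ 0.15 -0.03 -0.05] shift before turn [ 0.   0.2 38.5] shift after turn [ 0.   0.3 38.5]
```

```bash
python3 - <<'E'
from h import *
for cam in ('scene','top'):
    _,d=robot.read_camera(cam); P=cloud(cam,d)
    def z(cx,cy):
        r=np.hypot(P[...,0]-cx,P[...,1]-cy); ok=(d>0)&(P[...,2]>.09)&(P[...,2]<.125)
        m=ok&(r<.036)&(P[...,0]<cx-.02 if cam=='top' else (P[...,1]<cy)|(P[...,0]<cx)); 
        return m.sum(),np.percentile(P[m][:,2],[10,50,90]).round(4)
    print(cam,'tin',z(.519,.0132),'red(proud)',z(.52,-.2572),z(.3755,-.1961))
E
```

```text
scene tin (np.int64(93), array([0.1008, 0.1029, 0.1061])) red(proud) (np.int64(200), array([0.1133, 0.1156, 0.1179])) (np.int64(190), array([0.1134, 0.1157, 0.1181]))
top tin (np.int64(94), array([0.1008, 0.1032, 0.1057])) red(proud) (np.int64(92), array([0.1132, 0.1156, 0.1187])) (np.int64(94), array([0.1131, 0.1158, 0.1186]))
```

View pics/t12.png

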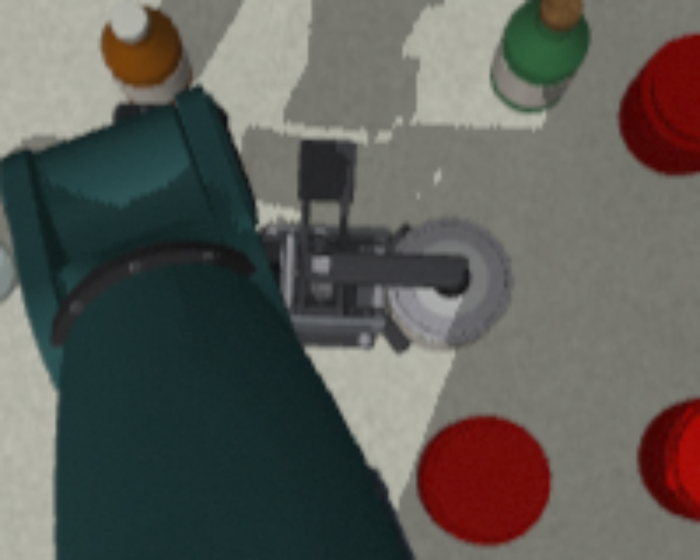

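Both cameras put the lid about 12.6 mm below the proud red ones, at 0.103 m, so it is home. Now to the release tab: rise, turn so the short side of the hand faces the bar, and move over.

Request:
drive_tool(targets=[0, 0, -40, 0, 0, 0, 0, 0, 0, -45, 0, 0, 0, 0, 0, 0, -45, 0, 0, 0, 0, 0, 0, 0, 0, 0, 10.4, 0, 0, 0, 0, 0, 0, 10.4, 0, 0, 0, 0, 0, 0, 10.4, 0, 0, 0, 0, 0, 0, 10.4, 0, 0, 0, 0, 0, 0, 10.4, 0, 0, 0, 0, 0, 0, 10.4, 0, 0, 0, 0, 0, 0, 10.4, 0, 0, 0, 0, 0, 0, 10.4, 0, 0, 0, 0, 0, 0, 0, 0])

```text
clock: 27.98
tcp_pos: [0.5286, 0.2172, 0.293]
ee_rot: [0.0, 1.0, 0.032, 0.001]
contact_force: [0.0, -0.7, -0.8]
opening: 0.008
```

```bash
python3 -c "
from go import *
go(.607,.108,.14,0)"
```

```text
joints [ 3.490e-01  8.700e-02  1.944e+00 -1.000e-03  1.110e+00  1.857e+00] f [ 0.  -0.7 -0.8]
rotvec [ 0.   -0.08  3.61] shift before turn [ 71.2 113.9 153.1] shift after turn [ 78.4 109.2 153. ]
```

Request:
drive_tool(targets=[36, 0, 0, 0, 0, 0, 0, 35, 20, 0, 0, 0, 0, 0, 0, 47, 0, 0, 0, 0, 0, 0, 47, 0, 0, 0, 3.6, 0, 0, 0, 0, 0, 0, 0, 0])

```text
clock: 28.6
tcp_pos: [0.6068, 0.1056, 0.2936]
ee_rot: [-0.0, 1.0, 0.0, 0.001]
contact_force: [-1.3, 0.3, -0.4]
opening: 0.005
```

```bash
python3 - <<'E'
from go import *
go(.607,.108,.14,0)
b,d=robot.read_camera('top'); cv2.imwrite('pics/t13.png',cv2.resize(b[110:290,220:420,::-1],None,fx=3,fy=3))
b,d=robot.read_camera('scene'); cv2.imwrite('pics/s13.png',cv2.resize(b[90:320,220:450,::-1],None,fx=2.5,fy=2.5))
b,d=robot.read_camera('wrist'); cv2.imwrite('pics/w13.png',b[:,:,::-1])
E
```

```text
joints [ 0.134  0.162  1.858 -0.     1.12   1.705] f [-1.3  0.3 -0.4]
rotvec [-0.01 -0.12  0.02] shift before turn [-1.000e-01 -2.300e+00  1.536e+02] shift after turn [  0.2  -2.4 153.6]
```

View pics/s13.png

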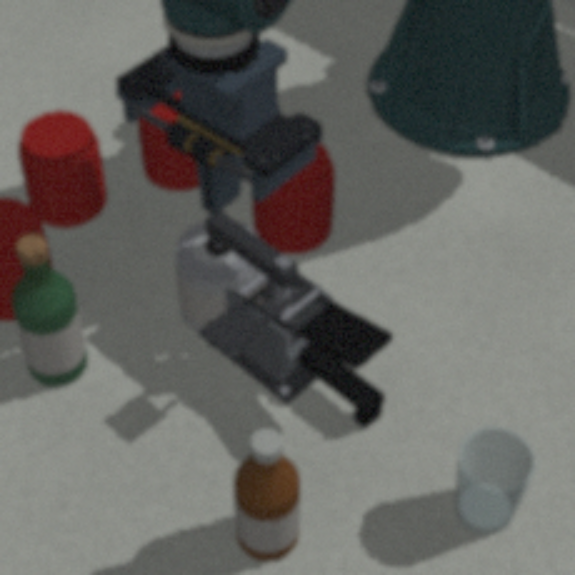

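View pics/w13.png

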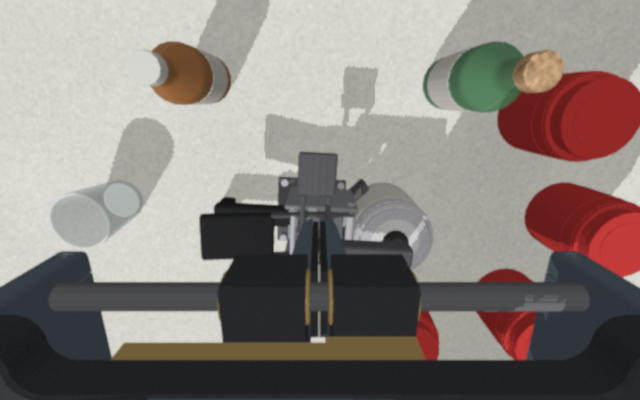

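The wrist view shows the tab at (318,173), in line with the closed fingers. I'll descend and press.

Request:
drive_tool(targets=[0, -2, 50, 0, 0, 0, 0, 0, 0, 50, 0, 0, 0, 0, 0, 0, 45, 0, 0, 0, 0, 0, 0, 20, 0, 0, 0, 0, 0, 0, 10, 0, 0, 0, 0, 0, 0, 10, 0, 0, 0, 0, 0, 0, 10, 0, 0, 0, 0, 0, 0, 8, 0, 0, 0, 0])

```text
clock: 29.75
tcp_pos: [0.6079, 0.1102, 0.0916]
ee_rot: [-0.0, 1.0, -0.0, 0.002]
contact_force: [0.6, 1.0, 0.5]
opening: 0.006
```

Request:
drive_tool(targets=[0, 0, 4, 0, 0, 0, 0, 0, 0, 0, 0, 0, 0, 0, 0, 0, 0, 0, 0, 0, 0, 0, 0, 0, 0, 0, 0, 0, 0, 0, 0, 0, 0, 0, 0, 0, 0, 0, 0, 0, 0, 0, 0, 0, 0, 0, 0, 0, 0])

```text
clock: 30.62
tcp_pos: [0.6078, 0.1102, 0.0883]
ee_rot: [-0.0, 1.0, -0.0, 0.002]
contact_force: [-2.4, -0.2, 9.2]
opening: 0.001
```

```bash
python3 bar.py 14
```

```text
clock 30.675 arm z 0.5261 110 lid z nan 0 rim 0.0989 17
joints [0.141 0.424 1.95  0.    0.764 1.713] f [-2.6 -0.3 10.3]
rotvec [  0.12  -0.2  -86.86] shift before turn [ -78.5 -107.1  -36.9] shift after turn [102.6 -84.3 -36.7]
  return _methods._mean(a, axis=axis, dtype=dtype,
  ret = ret.dtype.type(ret / rcount)
```

View pics/s14.png

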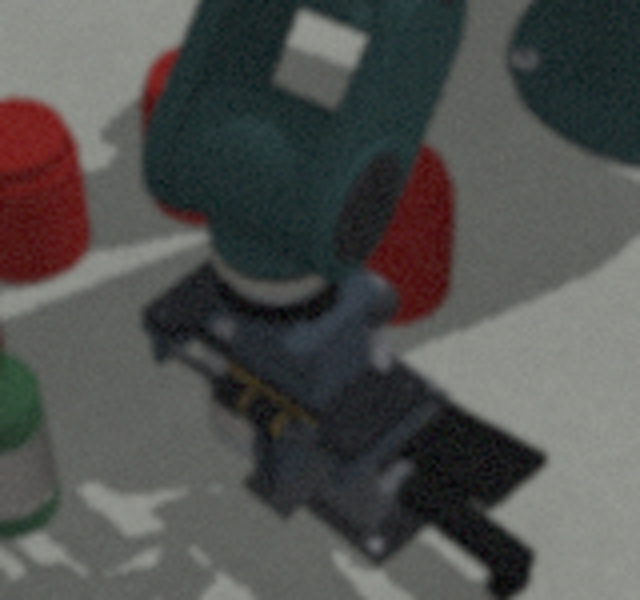

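Request:
drive_tool(targets=[0, 0, 2, 0, 0, 0, 0, 0, 0, 0, 0, 0, 0, 0, 0, 0, 0, 0, 0, 0, 0, 0, 0, 0, 0, 0, 0, 0, 0, 0, 0, 0, 0, 0, 0, 0, 0, 0, 0, 0, 0, 0])

```text
clock: 31.48
tcp_pos: [0.6078, 0.1102, 0.0868]
ee_rot: [-0.0, 1.0, -0.0, 0.002]
contact_force: [-7.1, -0.0, 19.1]
opening: 0.004
```

Request:
drive_tool(targets=[0, 0, -10, 0, 0, 0, 0, 0, 0, -25, 0, 0, 0, 0, 0, 0, -45, 0, 0, 0, 0, 0, 0, -50, 0, 0, 0, 0, 0, 0, -50, 0, 0, 0, 0, 0, 0, -50, 0, 0, 0, 0, 0, -50, 0, 0, 0, 0, 0, 0, -50, 0, 0, 0, 0, 0, 0, -50, 0, 0, 0, 0, 0, 0, -50, 0, 0, 0, 0, 0, 0, 0, 0, 0, 0, 0])

```text
invalid input
```

```bash
python3 bar.py 15
```

```text
clock 31.525 arm z 0.526 111 lid z nan 0 rim 0.0999 18
joints [1.420e-01 4.260e-01 1.950e+00 1.000e-03 7.620e-01 1.713e+00] f [-5.6 -0.2 19.6]
rotvec [  0.11  -0.19 -86.86] shift before turn [ -78.5 -107.   -38.3] shift after turn [102.5 -84.4 -38.2]
  return _methods._mean(a, axis=axis, dtype=dtype,
  ret = ret.dtype.type(ret / rcount)
```

View pics/s15.png

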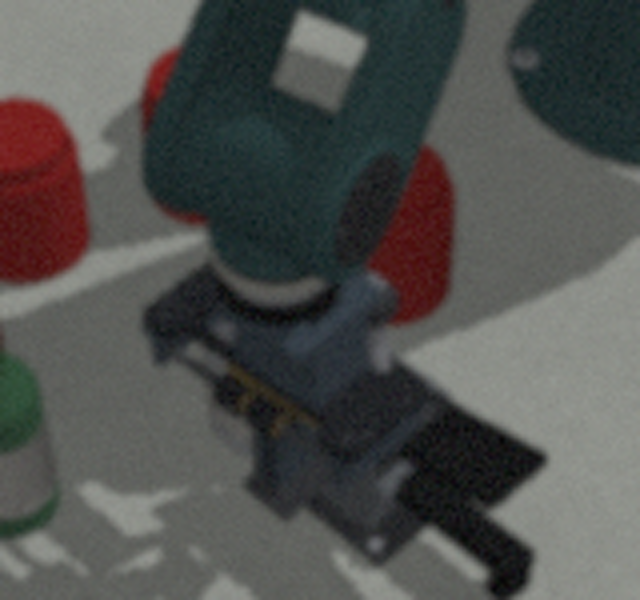

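View pics/t15.png

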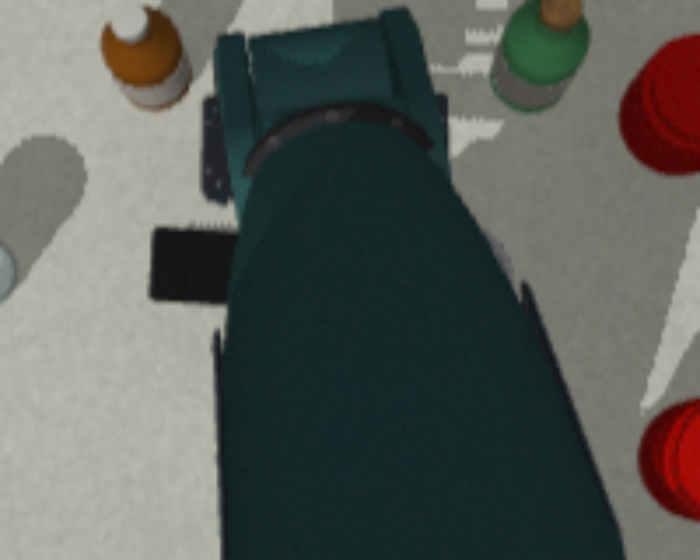

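That retreat call was refused for a wrong row length. I'll lift and move aside with a corrected one.

Request:
drive_tool(targets=[0, 0, -8, 0, 0, 0, 0, 0, 0, -20, 0, 0, 0, 0, 0, 0, -45, 0, 0, 0, 0, 0, 0, -50, 0, 0, 0, 0, 0, 0, -50, 0, 0, 0, 0, 0, 0, -50, 0, 0, 0, 0, 0, -50, 0, 0, 0, 0, 0, 0, -50, 0, 0, 0, 0, 0, 0, -50, 0, 0, 0, 0, 0, 0, -50, 0, 0, 0, 0, 0, 0, -50, 0, 0, 0, 0, 0])

```text
clock: 32.95
tcp_pos: [0.6065, 0.3615, 0.3098]
ee_rot: [-0.0, 1.0, -0.0, 0.002]
contact_force: [0.6, -0.2, -0.3]
opening: 0.004
```

```bash
python3 bar.py 16
```

```text
clock 33.0 arm z 0.2002 220 lid z 0.1031 132 rim 0.0995 63
joints [ 0.508  0.299  1.659 -0.     1.18   2.076] f [ 0.4 -0.9 -0.3]
rotvec [ 8.000e-02 -2.200e-01 -8.668e+01] shift before turn [-77.9 146.5 183.9] shift after turn [-150.5  -68.6  184.4]
```

View pics/s16.png

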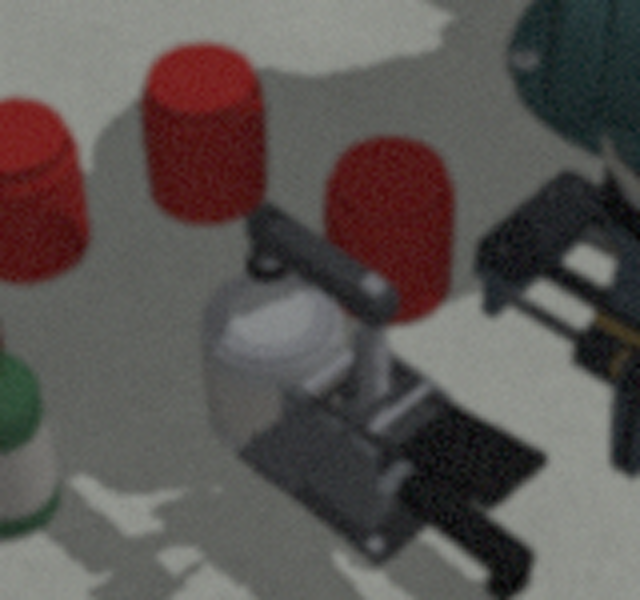

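View pics/t16.png

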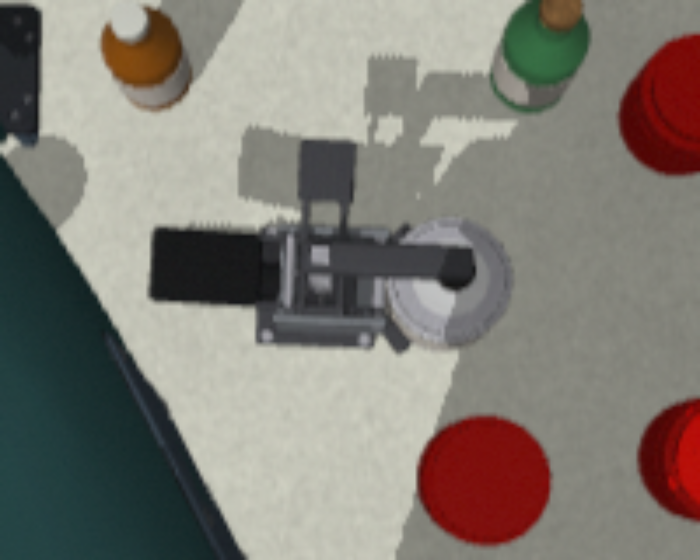

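```bash
python3 - <<'E'
from h import *
ub=np.array([.0555,.9985]); o=np.array([.5235,.1125])
def f(d):
    P=cloud('top',d); q=P[...,:2]-o; a=q@ub; l=q@np.array([-ub[1],ub[0]])
    m=(d>0)&(a>-.105)&(a<-.03)&(abs(l)<.007); return np.median(P[m][:,2])
_,d=robot.read_camera('top'); P=cloud('top',d)
print('arm z start',f(np.load('pics/top0.npy')),'now',f(d))
m=(d>0)&(np.hypot(P[...,0]-.519,P[...,1]-.0132)<.06)&(P[...,2]>.09)&(P[...,2]<.125)
print(cv2.minEnclosingCircle(P[m][:,:2].astype(np.float32)))
robot.job_done()
E
```

```text
arm z start 0.18776842319875045 now 0.2001931442074697
((0.5188871026039124, 0.018738143146038055), 0.054315149784088135)
the job is handed in; nothing more can be done
```

The tin is closed and standing in the V-stop, the clamp's jaw is fully back up, and I handed the job in at about 33 s.

**What I did:** I pushed the tin upright into the stop with two fingers. It first caught on one block, so I nudged it sideways and reseated it. I then gave the trigger five strokes and pressed the release tab. Only the clamp touched the lid.

**Last checks:**
- **Lid:** its top is at 0.103 m, about 3.6 mm above the rim (4 mm is home). That is 12.6 mm below the red tins, which are still proud.
- **Jaw arm:** it was at 0.149 m under load and is now at 0.200 m. It started at 0.188 m, so the bar was probably already a step or two down at the beginning.
- **Tin:** I measured its centre at (0.519, 0.013) after seating, against an expected (0.518, 0.0127), and it looked unmoved in the last pictures.
- **Bottles and beaker:** never touched. The bottles stand where they were in the last pictures; the beaker is outside them.

**What went wrong or disagreed:**
- **Joint limit:** crossing to the trigger, joint 6 reached the end of its range. The tool stopped short and tilted about 6°, with no contact, and I corrected it before pressing.
- **Trigger force:** the fingertips pressed the trigger with up to 45 N at its end stop. The 40 N limit is for the arm and gripper body.
- **Stiff strokes:** strokes 4 and 5 were stiff at about 37 N and latched no further step.
- **Final centre fit:** a last circle fit of the tin read (0.519, 0.019) with radius 54 mm. That is too big for the tin and probably took in the stop blocks, so I set it aside.

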